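# Clear the spacer and index the rail clamp at its ball detent

## Task

Pick the aluminium spacer block off the rail and set it down (don't drop it) in the blue tray, leaving the other things on the table where they are. Then take the black cam clamp by its raised handle and slide it along the rail until its ball clicks into the notch of the brass detent strip, without running past it. Finish holding the handle with the clamp still at the notch; do not let go.

Things in the scene. Friction and masses are not known exactly. Their poses are not given: they have to be found in the camera images.
- rail: Fixed steel rail on the table, 50 mm wide, 460 mm long, top 24 mm above the table. Origin: under its centre, at table height. Its x axis runs across the rail (away from the robot), its y axis along it; the clamp has to travel towards +y.
- clamp: Black cam lock clamp on the rail, 64 mm across, 70 mm along it, body top 26 mm over the rail top. Origin: on the rail's centre line at rail-top height (24 mm), midway along the clamp; the spring ball is under it here, marked by a white line on top and on the robot side. Axes as the rail's. It only slides along the rail (350 mm from its -y end, about 1.5 N friction) and stays where left.
- handle (a point): Grip point on the clamp's handle, 25 mm below its top end, 110 mm above the rail top (134 mm above the table), 15 mm behind (-y of) the clamp's origin. The handle is an upright black bar, rigid on the clamp, 20 mm across the rail by 16 mm along it, bare from 57 to 135 mm above the rail top, between steel cheeks below that.
- detent: Fixed brass detent strip on the rail top, 30 mm along the rail; the clamp passes over it. Two cross ridges, 6 mm before and after its centre, 6 mm high, form the notch. A brass tab with a yellow line, level with the notch, sticks out 48 mm from the rail's centre line towards the robot. Origin: on the centre line at rail-top height (24 mm), under the notch. Axes as the rail's.
- notch (a point): Middle of the notch, 30 mm above the table. The ball is in it when the clamp's origin meets the detent's (white line at yellow line). Resistance to the slide jumps by about 8 N some 12 mm before, fades to plain friction on the ridge 6 mm before, then the clamp is pulled forward with up to 6 N until it rests in the notch; about 10 N forces it out again.
- spacer: Loose dull aluminium spacer block, 30 mm across by 70 mm along (its y axis) by 36 mm high, 0.14 to 0.28 kg, lying lengthwise on the rail between the clamp and the detent strip. Origin: centre of its underside.
- tray: Fixed shallow blue tray on the table, outside 130 mm (x) by 180 mm (y), 16 mm high, walls 4 mm, floor about 4 mm thick. Origin: centre of its underside.
- vblock: Grey cast-iron V-block, 68 by 70 by 47 mm, 0.9 kg, loose, to be left alone. Origin: centre of its underside.
- knuckle_a: Galvanized hinge knuckle, about 66 by 45 by 22 mm, loose beyond the rail, to be left alone. Origin: on its underside.
- knuckle_b: The second hinge knuckle, like the first.
- scribe: Scribe with orange plastic handle, about 153 mm long and 14 mm high, loose, between tray and V-block, to be left alone. Origin: on its underside near the middle; x axis along it to the tip.
Not all that is in view belongs to the job. Leave any purple or turquoise look-alike of the spacer alone.

How it is judged:
By the outcome, as a careful person would: the job done as asked, in the order asked, and still so for the second after the job is handed in, while the arm keeps its last pose, push and grip.
It also fails if it takes over 72 s, if anything falls off the work surface, if the arm or the gripper's body presses on something with over 40 N, if the wrist force passes 120 N, or if a joint passes its speed limit or range.

## Robot

A 6-joint arm with a two-finger parallel gripper is mounted at the origin on the work surface. World frame = base frame: x ahead of the robot, y to its left, z up, the work surface at z = 0. Lengths are in m, angles in rad, forces in N, time in s.
With the tool pointing down it reaches from about 0.275 to 0.775 m from the base axis. Payload 14.6 kg.
Tool frame: the origin (TCP) lies midway between the tips of the shut fingers; the grasp point (between the pads) lies 19 mm behind it; x points along the fingers, z is the direction in which the jaws open and shut, and the axes are right-handed (so a half turn about x gives the same grasp; the last joint's range is limited). The gripper opens to 85 mm and grips with 20 to 120 N. Pads are 22 mm wide; open, the fingers measure 114 mm over their backs; the gripper's body (76 mm by 85 mm) begins 54 mm behind the grasp point. The pads swing forward as they close: fully open they stand 13 mm farther back than shut.
Start: joints at [1.085, 0.263, -0.048, 1.259, 0, 1.415], TCP at [0.171, 0.497, 0.231] pointing down, gripper open.
Joint ranges: [-2.65, 2.65], [-0.89, 1.7], [-1.18, 1.37], [-2.13, 2.11], [-1.35, 1.29], [-3.14, 3.14]. Speed limits (rad/s): [1.89, 1.89, 2.57, 2.79, 3.14, 3.14].

## Interface

Orientations are given as a 3x3 rotation matrix whose columns are the frame's x, y, z axes.
In Python, from bench import r, read_camera, hand_in, finder gives the robot as it stands.
- The arm moves only by the shell command python3 -m crank 'ROWS' [OPENING] [FORCE]. ROWS is JSON, a list of rows, each an object of numbers: "x", "y", "z": the shift along the tool's x, y, z in cm; "turn": the turn about the tool's x in degrees. A call has exactly 10 rows; each row shifts and turns the commanded pose from where the row before left it, along the tool's axes as they then stand; what a row does not reach is not made up. A row lasts 1/8 s, in which the tool goes at most 62.5 mm and 10.7 degrees, less where a joint would pass 70% of its speed; a pose out of reach is approached as far as the arm can. A call is refused whole if a number of a shift passes 6.25 or a number of a turn 10.7, either way. A call with a gripper value outside its range is refused whole. OPENING is the closure, from -1 (fully open) to 1 (shut), set as the call begins (- or left out, the last holds). The fingers move at their own pace and stop on an object; FORCE is the grip in N (left out, the last holds). Time passes only in rows, so rows that do not move let the fingers close, or fill a call up. It gives the time, the measured TCP pose, the force and the opening at its end, in the units of the state.
- r.get_obs(): the state, without advancing time (a new reading comes with each control period).
- read_camera(name): name is "scene" or "top" or "wrist"; returns a dict with "pixels" (420x560x3 uint8, blue, green, red), "range_z" (420x560 float32, m along the optical axis (not along the pixel's ray), 0 where there is no reading), "fov_y" (degrees; the focal length in pixels is half the picture's height over the tangent of half this angle, whatever the lens; pixels are square), "cx", "cy" (the principal point, pixels), "k1" (the pictures are not rectified: a ray, as slopes to the right and down, at radius r is drawn at 1 + k1 r^2 times it, then the intrinsics apply), "extrinsics" (4x4, takes a point from camera to world coordinates). Camera axes: x right, y up, looking along -z (the intrinsics and any distortion apply to the point x, -y, -z); pixel columns grow to the right and rows downward; lengths in m; the calibration is good to about 2 mm. A picture is of the moment at which its call begins.
- hand_in(): hands the job in, once; it reports no verdict.
Trained networks look in the newest picture that a camera, given by its name, has taken for a name from the list of things; names that differ only in an ending like _2 or _b are one class to them, and where a whole thing is asked for, a point or a joint stands for the part that bears it (a point fixed in the world has none). Each returns a list of dicts, best first, with "p" (0 to 1); they miss things now and then, are a little off and sometimes report something else, mostly with a low value. They report only what shows in the picture. A call takes as long as a camera call. They do not tell look-alikes from the thing itself.
- finder.recognise(target, camera): "point" ([x, y, z] in m, in world coordinates, good to about 4 mm: the middle of the surface that is visible of it).
The state is a dict: "t": time; "joint_positions": joint angles; "qvel": joint speeds; "joint_torque": joint torques, N m; "tcp_pos": TCP position; "tcp_rot": TCP orientation; "ft_force": force on the tool from outside, world axes, zero at the start; "ft_torque": the same for the moment, N m; "grip_width": finger opening in m.
Only numpy, scipy, OpenCV 4.12 (cv2) and the standard library are available. Lean on these libraries where they do the work, as an engineer would, in place of code of your own. Each camera call takes 0.05 s, during which the arm holds its last target.

## Working session

There is one attempt and no reset: what is moved stays moved. The work goes in short steps, Python scripts to look and compute and a shell command to move; the robot and the scene stay as the last step left them, time stands still between calls to the robot, and variables do not carry over. Pictures are saved under pics/ and viewed, and the job is handed in when it is done.

```bash
ls; mkdir -p pics; cat > h.py <<'E'
import numpy as np, cv2
from bench import r, read_camera, hand_in, finder
def unproj(c,u,v,z=None):
    h=c["pixels"].shape[0]; f=h/2/np.tan(np.radians(c["fov_y"])/2)
    d=np.array([(u-c["cx"])/f,(v-c["cy"])/f]); s=d.copy()
    for _ in range(20): s=d/(1+c["k1"]*(s@s))
    E=np.array(c["extrinsics"])
    ray=E[:3,:3]@np.array([s[0],-s[1],-1]); o=E[:3,3]
    if z is not None: return o+ray*(z-o[2])/ray[2]
    D=c["range_z"][int(v),int(u)]
    return o+ray*D
def proj(c,p):
    h=c["pixels"].shape[0]; f=h/2/np.tan(np.radians(c["fov_y"])/2)
    E=np.array(c["extrinsics"]); q=E[:3,:3].T@(np.array(p)-E[:3,3])
    s=np.array([q[0]/-q[2],-q[1]/-q[2]]); s=s*(1+c["k1"]*(s@s))
    return s*f+[c["cx"],c["cy"]]
E
python3 - <<'E'
from h import *
import pickle
o=r.get_obs(); print({k:np.round(v,3).tolist() for k,v in o.items()})
D={}
for n in ("scene","top"):
    c=read_camera(n); D[n]=c; cv2.imwrite(f"pics/{n}0.png",c["pixels"]); print(n,c["fov_y"],c["cx"],c["cy"],c["k1"],np.round(c["extrinsics"],3).tolist())
    for t in "rail clamp handle detent spacer tray vblock knuckle_a scribe".split():
        print(n,t,[(round(d["p"],2),np.round(d["point"],3).tolist(),np.round(proj(c,d["point"])).tolist()) for d in finder.recognise(t,n)][:4])
pickle.dump(D,open("d0.pkl","wb"))
E
```

```text
pics
{'t': 0.0, 'joint_positions': [1.085, 0.264, -0.049, 1.259, 0.0, 1.416], 'qvel': [-0.0, -0.001, 0.001, -0.001, -0.002, 0.0], 'joint_torque': [-0.001, -63.761, 38.456, 0.014, -0.0, 0.0], 'tcp_pos': [0.17, 0.496, 0.231], 'tcp_rot': [[-0.001, -0.946, 0.325], [-0.001, 0.325, 0.946], [-1.0, 0.0, -0.001]], 'ft_force': [-0.329, 0.596, -0.192], 'ft_torque': [-0.048, 0.007, -0.014], 'grip_width': 0.085}
scene 46.68015713882038 279.19894447284435 209.16943001517774 -0.16804260338566368 [[-0.422, -0.664, 0.617, 1.192], [0.907, -0.303, 0.293, 0.229], [-0.008, 0.684, 0.73, 0.801], [0.0, 0.0, 0.0, 1.0]]
scene rail [(0.66, [0.662, 0.024, 0.024], [301.0, 269.0])]
scene clamp [(0.89, [0.686, -0.145, 0.052], [219.0, 240.0])]
scene handle [(0.6, [0.688, -0.139, 0.048], [221.0, 243.0])]
scene detent [(0.71, [0.621, 0.111, 0.029], [350.0, 266.0])]
scene spacer [(0.91, [0.669, -0.026, 0.059], [277.0, 252.0]), (0.8, [0.625, -0.314, 0.028], [168.0, 203.0]), (0.78, [0.81, -0.195, 0.032], [165.0, 284.0]), (0.7, [0.748, -0.305, 0.036], [138.0, 241.0])]
scene tray [(0.59, [0.428, 0.195, 0.002], [413.0, 222
[... 552 characters left out ...]
(0.74, [0.435, -0.186, 0.037], [347.0, 307.0])]
top handle [(0.92, [0.664, -0.137, 0.053], [323.0, 188.0])]
top detent [(0.64, [0.425, 0.192, 0.002], [154.0, 307.0]), (0.57, [0.622, 0.116, 0.028], [196.0, 208.0])]
top spacer [(0.9, [0.804, -0.202, 0.038], [355.0, 125.0]), (0.89, [0.652, -0.026, 0.062], [267.0, 191.0]), (0.69, [0.612, -0.318, 0.037], [414.0, 218.0]), (0.65, [0.733, -0.307, 0.034], [406.0, 159.0])]
top tray [(0.63, [0.428, 0.192, 0.003], [154.0, 306.0])]
top vblock [(0.73, [0.434, -0.189, 0.036], [349.0, 308.0])]
top knuckle_a [(0.95, [0.79, 0.107, 0.002], [208.0, 134.0]), (0.88, [0.778, -0.07, 0.003], [290.0, 141.0])]
top scribe [(0.64, [0.416, -0.006, 0.02], [253.0, 315.0])]
```

View pics/scene0.png

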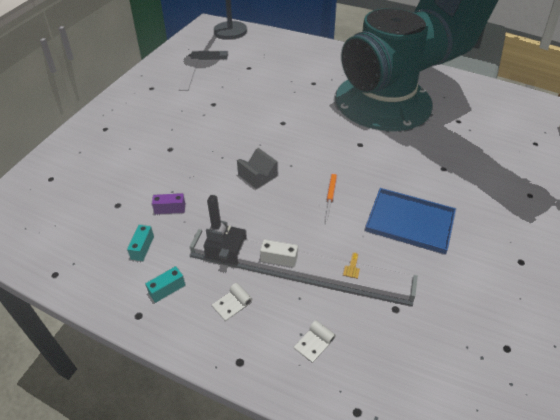

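View pics/top0.png

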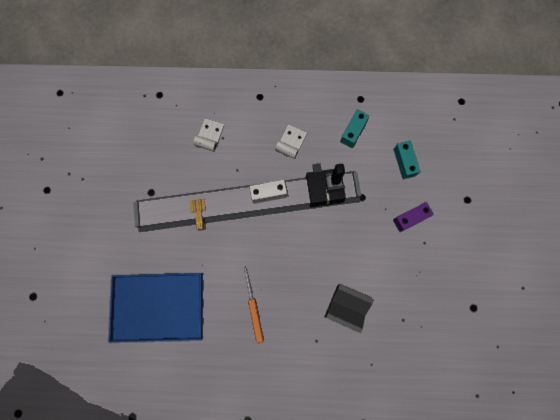

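The scene view shows the aluminium spacer at about (279,252), the black clamp with its handle at (215,225), the brass detent at (352,266) and the tray at (412,220). The top view shows the same spacer at (267,191) and the detent at (199,212). The purple and turquoise blocks are decoys. Next I'll take precise measurements from depth.

```bash
cat >> h.py <<'E'
def cloud(c):
    h,w=c["range_z"].shape; f=h/2/np.tan(np.radians(c["fov_y"])/2)
    u,v=np.meshgrid(np.arange(w),np.arange(h)); d=np.stack([(u-c["cx"])/f,(v-c["cy"])/f],-1); s=d.copy()
    for _ in range(20): s=d/(1+c["k1"]*(s**2).sum(-1,keepdims=True))
    ray=np.stack([s[...,0],-s[...,1],-np.ones((h,w))],-1); E=np.array(c["extrinsics"])
    P=(ray*c["range_z"][...,None])@E[:3,:3].T+E[:3,3]; P[c["range_z"]==0]=np.nan
    return P
E
python3 - <<'E'
from h import *
import pickle
D=pickle.load(open("d0.pkl","rb"))
for n in D:
    c=D[n];P=cloud(c);B=c["pixels"].astype(int);z=P[...,2]
    def box(cx,cy,rx,ry,z0,z1,name,m2=True):
        m=(abs(P[...,0]-cx)<rx)&(abs(P[...,1]-cy)<ry)&(z>z0)&(z<z1)&m2
        Q=P[m]; 
        if len(Q)<5: print(n,name,len(Q));return
        R=cv2.minAreaRect((Q[:,:2]*1000).astype(np.float32)); print(n,name,len(Q),"rect",np.round(R[0],1),np.round(R[1],1),round(R[2],1),"med z",np.round(np.median(Q[:,2]),4),"mean",np.round(Q.mean(0),4))
    box(.66,-.026,.04,.055,.053,.068,"spacer")
    box(.65,.0,.08,.27,.018,.030,"railtop")
    box(.43,.19,.10,.13,.010,.022,"traywall")
    box(.43,.19,.04,.06,-.01,.02,"trayfloor")
    box(.68,-.15,.05,.06,.10,.2,"handle")
    box(.68,-.15,.05,.06,.150,.17,"handletop")
    box(.68,-.14,.06,.06,.044,.056,"clampbody")
    hsv=cv2.cvtColor(c["pixels"],cv2.COLOR_BGR2HSV)
    br=(hsv[...,0]>12)&(hsv[...,0]<35)&(hsv[...,1]>120)&(hsv[...,2]>70)
    box(.62,.11,.06,.05,0,.06,"brass",br)
    E=c["extrinsics"]
    cv2.imwrite(f"pics/{n}z.png",cv2.resize(c["pixels"][170:300,170:380] if n=="scene" else c["pixels"][140:240,120:380],None,fx=3,fy=3,interpolation=cv2.INTER_CUBIC))
E
```

```text
scene spacer 496 rect [658.9 -25.5] [32.5 70.1] 11.9 med z 0.0594 mean [ 0.6606 -0.0245  0.0593]
scene railtop 3696 rect [642.8  14.2] [ 83.9 462. ] 11.8 med z 0.0242 mean [0.6422 0.0651 0.0241]
scene traywall 641 rect [427.2 189.2] [135.2 181. ] 2.9 med z 0.0147 mean [0.4344 0.1921 0.0145]
scene trayfloor 1409 rect [430. 190.] [ 79.7 119.9] 0.1 med z 0.0039 mean [0.4308 0.1905 0.0039]
scene handle 281 rect [ 676.1 -154.1] [21.8 18.7] 24.5 med z 0.1368 mean [ 0.6792 -0.1516  0.1352]
scene handletop 87 rect [ 675.2 -154.3] [18.8 16.1] 8.6 med z 0.1574 mean [ 0.6768 -0.1533  0.1565]
scene clampbody 698 rect [ 679.9 -138.8] [80.2 70.8] 8.6 med z 0.0496 mean [ 0.6806 -0.1293  0.0496]
scene brass 198 rect [612.5 113.4] [61.2 27. ] 9.8 med z 0.0281 mean [0.6215 0.1152 0.0282]
top spacer 545 rect [656.2 -28. ] [31.2 69.5] 13.2 med z 0.06 mean [ 0.6558 -0.0281  0.0599]
top railtop 4172 rect [634.   13.2] [ 74.1 460.9] 9.6 med z 0.0241 mean [0.6352 0.0558 0.0242]
top traywall 751 rect [425.1 187.6] [130.6 182. ] 2.9 med z 0.0151 mean [0.4249 0.1854 0.015 ]
top trayfloor 2480 rect [430. 190.] [ 80.  119.9] 0.0 med z 0.0036 mean [0.4297 0.1899 0.0036]
top handle 190 rect [ 672.3 -156.6] [19.1 16.7] 8.3 med z 0.1544 mean [ 0.6694 -0.155   0.1433]
top handletop 102 rect [ 672.1 -156.6] [19.  16.1] 1.6 med z 0.1583 mean [ 0.6719 -0.156   0.158 ]
top clampbody 831 rect [ 677.9 -140.7] [79.4 69.8] 9.2 med z 0.0502 mean [ 0.6683 -0.1333  0.0502]
top brass 269 rect [610.5 110.8] [60.  29.3] 12.2 med z 0.0275 mean [0.6166 0.1125 0.0273]
```

```bash
python3 - <<'E'
from h import *
import pickle
D=pickle.load(open("d0.pkl","rb"))
for n in D:
    c=D[n];P=cloud(c);z=P[...,2]
    m=(z>.018)&(z<.028)&(abs(P[...,1]-.0)<.26)&(P[...,0]>.58)&(P[...,0]<.74)
    hsv=cv2.cvtColor(c["pixels"],cv2.COLOR_BGR2HSV)
    Q=P[m&~((hsv[...,1]>90))][:,:2]
    # rotate-scan: width histogram sharpness
    best=None
    for th in np.arange(5,16,.1):
        t=np.radians(th); a=Q@[np.cos(t),np.sin(t)]; 
        lo,hi=np.percentile(a,[3,97]); 
        if best is None or hi-lo<best[0]: best=(hi-lo,th,(lo+hi)/2)
    print(n,"rail",np.round(best,4))
    t=np.radians(best[1]);ex=np.array([np.cos(t),np.sin(t)]);ey=np.array([-np.sin(t),np.cos(t)])
    # spacer
    S=P[(abs(P[...,0]-.657)<.03)&(abs(P[...,1]+.026)<.05)&(z>.055)&(z<.066)][:,:2]
    S=S[~np.isnan(S).any(1)]
    rr=cv2.minAreaRect((S*1000).astype(np.float32)); bp=cv2.boxPoints(rr); 
    e=[bp[1]-bp[0],bp[2]-bp[1]]; e=max(e,key=np.linalg.norm); print(" spacer yaw",np.degrees(np.arctan2(-e[0],e[1]))%180, "pca",)
    w=np.linalg.eigh(np.cov(S.T))[1][:,1]; print(np.degrees(np.arctan2(-w[0],w[1]))%180, rr[0])
    br=(hsv[...,0]>12)&(hsv[...,0]<35)&(hsv[...,1]>120)&(hsv[...,2]>70)&(abs(P[...,0]-.62)<.06)&(abs(P[...,1]-.11)<.05)
    b=P[br][:,:2]; 
    print(" brass across",np.round(np.percentile(b@ex,[1,99]),4)," along",np.round(np.percentile(b@ey,[1,99]),4),"c",best[2])
    tab=b[b@ex<best[2]-.03]; print(" tab along",np.round(np.percentile(tab@ey,[2,50,98]),4),len(tab))
    H=P[(abs(P[...,0]-.675)<.03)&(abs(P[...,1]+.155)<.03)&(z>.154)&(z<.165)][:,:2]
    print(" handletop a/l",np.percentile(H@ex,[1,99]),np.percentile(H@ey,[1,99]))
E
```

```text
scene rail [0.049  9.4    0.6419]
 spacer yaw 11.92041 pca
12.149815508381076 (658.8533325195312, -25.354503631591797)
 brass across [0.5953 0.6525]  along [-0.0012  0.0251] c 0.6419200946575441
 tab along [0.008  0.0121 0.0166] 34
 handletop a/l [0.631639   0.65029838] [-0.27022158 -0.25500033]
top rail [0.048  8.9    0.6383]
 spacer yaw 13.218491 pca
12.505468173785706 (656.22802734375, -27.954376220703125)
 brass across [0.5915 0.6498]  along [0.0021 0.0298] c 0.6383076836135597
 tab along [0.0102 0.0152 0.0212] 53
 handletop a/l [0.63117344 0.64956305] [-0.2659478  -0.25115824]
```

View pics/topz.png

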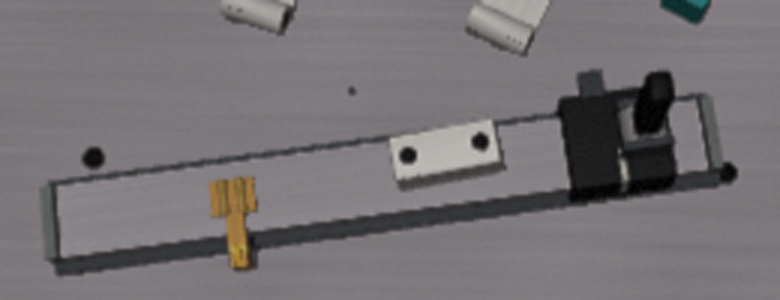

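View pics/scenez.png

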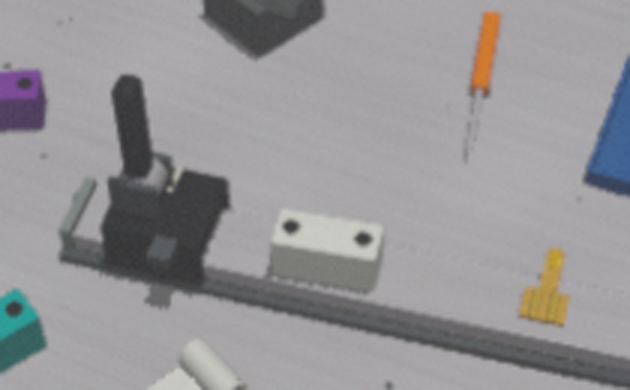

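```bash
cat >> h.py <<'E'
def st(tgt=None,yaw=None):
    o=r.get_obs(); R=np.array(o["tcp_rot"]); p=np.array(o["tcp_pos"])
    y=np.degrees(np.arctan2(R[1,2],R[0,2])); print("t",round(float(o["t"]),2),"p",np.round(p*1000,1),"yaw",round(y,2),"F",np.round(o["ft_force"],1),"w",round(float(o["grip_width"])*1000,1),"q",np.round(o["joint_positions"],2),"downtilt",np.round(R[:,0],3))
    if tgt is not None: print(" d tool cm",np.round(R.T@(np.array(tgt)-p)*100,2))
    if yaw is not None: print(" turn",round(y-yaw,2))
E
python3 -m crank '[{"y":-5.4,"z":-3},{"y":-5.4,"z":-3},{"y":-5.4,"z":-3},{"y":-5.4,"z":-3},{"y":-5.4,"z":-3},{"y":-5.4,"z":-3},{"y":-5.4,"z":-3},{"y":-5.4,"z":-3},{"y":-5.4,"z":-3},{"y":-5.4,"z":-3}]' -1
python3 -c "
from h import *
st([.6575,-.0268,.23],12.3)"
```

```text
t 1.0 p [170.5 496.5 231.3] yaw 71.05 F [-0.1  1.1 -0.6] w 85.1 q [ 1.08  0.26 -0.05  1.26  0.    1.42] downtilt [-0.  0. -1.]
 d tool cm [  0.13 -63.06 -33.68]
 turn 58.75invalid input at $[0]: expected keys x, y, z, turn
```

All four keys are needed in every row.

```bash

python3 -m crank '[{"x":0,"y":-5.4,"z":-3,"turn":0},{"x":0,"y":-5.4,"z":-3,"turn":0},{"x":0,"y":-5.4,"z":-3,"turn":0},{"x":0,"y":-5.4,"z":-3,"turn":0},{"x":0,"y":-5.4,"z":-3,"turn":0},{"x":0,"y":-5.4,"z":-3,"turn":0},{"x":0,"y":-5.4,"z":-3,"turn":0},{"x":0,"y":-5.4,"z":-3,"turn":0},{"x":0,"y":-5.4,"z":-3,"turn":0},{"x":0,"y":-5.4,"z":-3,"turn":0}]' -1
python3 -c "
from h import *
st([.6575,-.0268,.23],12.3)"
```

```text
t: 2.25
tcp_pos: [0.585, 0.0355, 0.2314]
tcp_rot: [[0.0, -0.946, 0.325], [0.0, 0.325, 0.946], [-1.0, -0.0, 0.0]]
ft_force: [1.1, 0.9, 0.1]
grip_width: 0.0852
t 2.25 p [585.   35.5 231.4] yaw 71.03 F [1.1 0.9 0.1] w 85.2 q [-0.08  0.37  0.11  1.31  0.    0.25] downtilt [ 0.  0. -1.]
 d tool cm [ 0.14 -8.88 -3.54]
 turn 58.73
```

```bash

python3 -m crank '[{"x":0,"y":-4.4,"z":-1.8,"turn":0},{"x":0,"y":-4.4,"z":-1.8,"turn":0},{"x":0,"y":0,"z":0,"turn":9.8},{"x":0,"y":0,"z":0,"turn":9.8},{"x":0,"y":0,"z":0,"turn":9.8},{"x":0,"y":0,"z":0,"turn":9.8},{"x":0,"y":0,"z":0,"turn":9.8},{"x":0,"y":0,"z":0,"turn":9.8},{"x":0,"y":0,"z":0,"turn":0},{"x":0,"y":0,"z":0,"turn":0}]' -1
python3 - <<'E'
from h import *
c=read_camera("wrist"); cv2.imwrite("pics/w1.png",c["pixels"]); print(np.round(c["extrinsics"],3).tolist(),c["k1"])
P=cloud(c); z=P[...,2]
S=P[(abs(P[...,0]-.657)<.04)&(abs(P[...,1]+.026)<.06)&(z>.052)&(z<.068)]
print(len(S)); S=S[:,:2]; rr=cv2.minAreaRect((S*1000).astype(np.float32)); w=np.linalg.eigh(np.cov(S.T))[1][:,1]
print(rr,np.degrees(np.arctan2(-w[0],w[1]))%180)
st([.6575,-.0268,.028],12.3)
E
```

```text
t: 3.5
tcp_pos: [0.6553, -0.0252, 0.2313]
tcp_rot: [[-0.0, -0.216, 0.976], [-0.0, 0.976, 0.216], [-1.0, -0.0, -0.0]]
ft_force: [0.1, -0.3, 1.3]
grip_width: 0.0857
[[0.976, -0.204, -0.069, 0.637], [0.216, 0.925, 0.314, 0.055], [-0.0, -0.322, 0.947, 0.373], [0.0, 0.0, 0.0, 1.0]] -0.017561381858585034
2208
((656.9945678710938, -27.044017791748047), (30.075279235839844, 69.06285095214844), 12.629020690917969) 12.428193554339284
t 3.55 p [655.3 -25.2 231.2] yaw 12.43 F [-1.2 -0.1 -1.1] w 86.0 q [-0.16  0.5   0.32  1.4   0.    1.19] downtilt [-0.  0. -1.]
 d tool cm [20.32 -0.2   0.18]
 turn 0.13
```

View pics/w1.png

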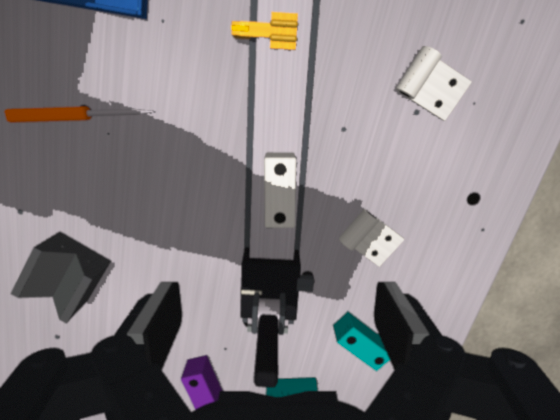

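The wrist view confirms the spacer at about (280,190) px, which is world (657,-27) mm with yaw 12.5°. I'll descend on it.

```bash

python3 -m crank '[{"x":5,"y":-0.2,"z":0.15,"turn":0},{"x":5,"y":0,"z":0,"turn":0},{"x":4,"y":0,"z":0,"turn":0},{"x":3,"y":0,"z":0,"turn":0},{"x":1.7,"y":0,"z":0,"turn":0},{"x":1,"y":0,"z":0,"turn":0},{"x":0.5,"y":0,"z":0,"turn":0},{"x":0,"y":0,"z":0,"turn":0},{"x":0,"y":0,"z":0,"turn":0},{"x":0,"y":0,"z":0,"turn":0}]' -1
python3 - <<'E'
from h import *
st([.657,-.027,.028],12.5)
c=read_camera("wrist"); cv2.imwrite("pics/w2.png",c["pixels"])
E
```

```text
t: 4.8
tcp_pos: [0.6575, -0.0269, 0.0298]
tcp_rot: [[0.001, -0.212, 0.977], [-0.0, 0.977, 0.212], [-1.0, -0.0, 0.001]]
ft_force: [-0.7, 0.5, 0.4]
grip_width: 0.0852
t 4.8 p [657.5 -26.9  29.8] yaw 12.25 F [-0.7  0.5  0.4] w 85.2 q [-0.16  0.6  -0.05  0.92 -0.    1.19] downtilt [ 0.001 -0.    -1.   ]
 d tool cm [ 0.18  0.   -0.05]
 turn -0.25
```

View pics/w2.png

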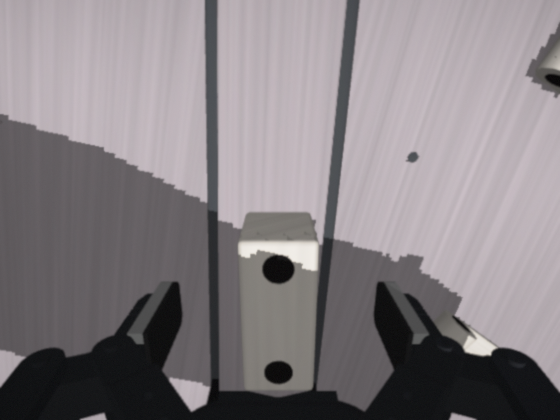

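The spacer (280,310) lies centred between the fingers (165 and 390). I'll lower 2 mm and close with 50 N.

```bash

python3 -m crank '[{"x":0.2,"y":0,"z":0,"turn":0},{"x":0,"y":0,"z":0,"turn":0},{"x":0,"y":0,"z":0,"turn":0},{"x":0,"y":0,"z":0,"turn":0},{"x":0,"y":0,"z":0,"turn":0},{"x":0,"y":0,"z":0,"turn":0},{"x":0,"y":0,"z":0,"turn":0},{"x":0,"y":0,"z":0,"turn":0},{"x":0,"y":0,"z":0,"turn":0},{"x":0,"y":0,"z":0,"turn":0}]' 1 50
python3 - <<'E'
from h import *
st([.657,-.027,.028],12.5)
E
```

```text
t: 6.1
tcp_pos: [0.6573, -0.0268, 0.0274]
tcp_rot: [[0.0, -0.212, 0.977], [0.0, 0.977, 0.212], [-1.0, -0.0, 0.0]]
ft_force: [-0.1, 0.2, 6.1]
grip_width: 0.0296
t 6.1 p [657.3 -26.8  27.4] yaw 12.25 F [-0.1  0.2  6.1] w 29.6 q [-0.16  0.6  -0.06  0.91  0.    1.19] downtilt [ 0.  0. -1.]
 d tool cm [-0.06 -0.01 -0.04]
 turn -0.25
```

```bash

python3 -m crank '[{"x":-0.5,"y":0,"z":0,"turn":0},{"x":-1.5,"y":0,"z":0,"turn":0},{"x":-3,"y":0,"z":0,"turn":0},{"x":-3,"y":0,"z":0,"turn":0},{"x":-3,"y":0,"z":0,"turn":0},{"x":-1,"y":0,"z":0,"turn":3},{"x":0,"y":0,"z":0,"turn":3},{"x":0,"y":0,"z":0,"turn":3},{"x":0,"y":0,"z":0,"turn":0},{"x":0,"y":0,"z":0,"turn":0}]' 1 50
python3 - <<'E'
from h import *
st([.426,.188,.15],3.2)
E
```

```text
t: 7.35
tcp_pos: [0.6572, -0.0269, 0.1477]
tcp_rot: [[0.0, -0.058, 0.998], [-0.0, 0.998, 0.058], [-1.0, -0.0, 0.0]]
ft_force: [0.2, -0.2, -1.5]
grip_width: 0.0293
t 7.35 p [657.2 -26.9 147.7] yaw 3.31 F [ 0.2 -0.2 -1.5] w 29.3 q [-0.16  0.52  0.14  1.19 -0.    1.35] downtilt [ 0. -0. -1.]
 d tool cm [ -0.24  22.79 -21.84]
 turn 0.11
```

```bash

python3 -m crank '[{"x":0,"y":1.5,"z":-1.5,"turn":0},{"x":0,"y":3,"z":-3,"turn":0},{"x":0,"y":3.5,"z":-3.3,"turn":0},{"x":0,"y":3.5,"z":-3.3,"turn":0},{"x":0,"y":3.5,"z":-3.3,"turn":0},{"x":0,"y":3.5,"z":-3.3,"turn":0},{"x":0,"y":3,"z":-3,"turn":0},{"x":0,"y":1.3,"z":-1.1,"turn":0},{"x":0,"y":0,"z":0,"turn":0},{"x":0,"y":0,"z":0,"turn":0}]' 1 50
python3 - <<'E'
from h import *
st([.426,.188,.010],3.2)
c=read_camera("wrist"); cv2.imwrite("pics/w3.png",c["pixels"])
E
```

```text
t: 8.6
tcp_pos: [0.4276, 0.188, 0.1474]
tcp_rot: [[0.001, -0.056, 0.998], [-0.0, 0.998, 0.056], [-1.0, -0.0, 0.001]]
ft_force: [-0.5, -0.4, -2.0]
grip_width: 0.0295
t 8.6 p [427.6 188.  147.4] yaw 3.23 F [-0.5 -0.4 -2. ] w 29.5 q [ 0.24  0.21 -0.36  1.   -0.    1.75] downtilt [ 0.001 -0.    -1.   ]
 d tool cm [ 1.374e+01  1.000e-02 -1.700e-01]
 turn 0.03
```

View pics/w3.png

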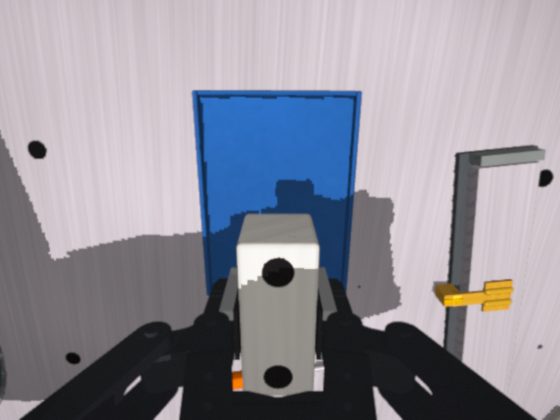

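```bash

python3 -m crank '[{"x":2,"y":0,"z":-0.1,"turn":0},{"x":3,"y":0,"z":0,"turn":0},{"x":3,"y":0,"z":0,"turn":0},{"x":2.5,"y":0,"z":0,"turn":0},{"x":1.5,"y":0,"z":0,"turn":0},{"x":0.7,"y":0,"z":0,"turn":0},{"x":0.5,"y":0,"z":0,"turn":0},{"x":0.2,"y":0,"z":0,"turn":0},{"x":0.1,"y":0,"z":0,"turn":0},{"x":0,"y":0,"z":0,"turn":0}]' 1 50
python3 - <<'E'
from h import *
st([.426,.188,.0074],3.2)
E
```

```text
t: 9.9
tcp_pos: [0.4258, 0.1884, 0.0125]
tcp_rot: [[0.0, -0.057, 0.998], [0.0, 0.998, 0.057], [-1.0, 0.0, 0.0]]
ft_force: [0.5, -0.0, -2.5]
grip_width: 0.0294
t 9.9 p [425.8 188.4  12.5] yaw 3.25 F [ 0.5 -0.  -2.5] w 29.4 q [ 0.24  0.35 -0.59  0.63 -0.    1.76] downtilt [ 0.  0. -1.]
 d tool cm [ 0.51 -0.04  0.01]
 turn 0.05
```

```bash

python3 -m crank '[{"x":0.1,"y":0,"z":0,"turn":0},{"x":0.1,"y":0,"z":0,"turn":0},{"x":0.1,"y":0,"z":0,"turn":0},{"x":0.05,"y":0,"z":0,"turn":0},{"x":0.05,"y":0,"z":0,"turn":0},{"x":0.02,"y":0,"z":0,"turn":0},{"x":0,"y":0,"z":0,"turn":0},{"x":0,"y":0,"z":0,"turn":0},{"x":0,"y":0,"z":0,"turn":0},{"x":0,"y":0,"z":0,"turn":0}]' 1 50
python3 - <<'E'
from h import *
st([.426,.188,.0074],3.2)
E
```

```text
t: 11.15
tcp_pos: [0.4257, 0.1884, 0.0081]
tcp_rot: [[0.0, -0.057, 0.998], [0.0, 0.998, 0.057], [-1.0, 0.0, 0.0]]
ft_force: [-0.1, 1.0, -2.3]
grip_width: 0.0294
t 11.15 p [425.7 188.4   8.1] yaw 3.25 F [-0.1  1.  -2.3] w 29.4 q [ 0.24  0.36 -0.6   0.62  0.    1.76] downtilt [ 0.  0. -1.]
 d tool cm [ 0.07 -0.04  0.03]
 turn 0.05
```

```bash

python3 -m crank '[{"x":0.03,"y":0,"z":0,"turn":0},{"x":0.03,"y":0,"z":0,"turn":0},{"x":0.02,"y":0,"z":0,"turn":0},{"x":0.02,"y":0,"z":0,"turn":0},{"x":0,"y":0,"z":0,"turn":0},{"x":0,"y":0,"z":0,"turn":0},{"x":0,"y":0,"z":0,"turn":0},{"x":0,"y":0,"z":0,"turn":0},{"x":0,"y":0,"z":0,"turn":0},{"x":0,"y":0,"z":0,"turn":0}]' 1 50
python3 - <<'E'
from h import *
st([.426,.188,.0074],3.2)
E
```

```text
t: 12.4
tcp_pos: [0.4257, 0.1884, 0.0074]
tcp_rot: [[0.0, -0.057, 0.998], [0.0, 0.998, 0.057], [-1.0, -0.0, 0.0]]
ft_force: [-1.9, -1.0, 6.2]
grip_width: 0.0293
t 12.4 p [425.7 188.4   7.4] yaw 3.25 F [-1.9 -1.   6.2] w 29.3 q [ 0.24  0.36 -0.6   0.62 -0.    1.76] downtilt [ 0.  0. -1.]
 d tool cm [-0.   -0.04  0.03]
 turn 0.05
```

Contact with the tray floor (+6 N) came exactly where expected. I'll open part way, then lift.

```bash

python3 -m crank '[{"x":0,"y":0,"z":0,"turn":0},{"x":0,"y":0,"z":0,"turn":0},{"x":0,"y":0,"z":0,"turn":0},{"x":0,"y":0,"z":0,"turn":0},{"x":0,"y":0,"z":0,"turn":0},{"x":0,"y":0,"z":0,"turn":0},{"x":-1,"y":0,"z":0,"turn":0},{"x":-2,"y":0,"z":0,"turn":0},{"x":-3,"y":0,"z":0,"turn":0},{"x":-3,"y":0,"z":0,"turn":0}]' -0.2
python3 - <<'E'
from h import *
c=read_camera("wrist"); cv2.imwrite("pics/w4.png",c["pixels"])
c=read_camera("top"); cv2.imwrite("pics/t4.png",c["pixels"])
st([.6717,-.1559,.26],9.1)
E
```

```text
t: 13.65
tcp_pos: [0.4255, 0.1883, 0.0987]
tcp_rot: [[0.0, -0.057, 0.998], [0.0, 0.998, 0.057], [-1.0, 0.0, 0.0]]
ft_force: [0.8, -1.7, 0.2]
grip_width: 0.0512
t 13.75 p [427.2 188.8 100.2] yaw 3.25 F [ 0.5 -0.  -0.3] w 51.3 q [ 0.24  0.25 -0.45  0.87  0.    1.76] downtilt [ 0.005  0.001 -1.   ]
 d tool cm [-15.91 -35.78  22.53]
 turn -5.85
```

View pics/w4.png

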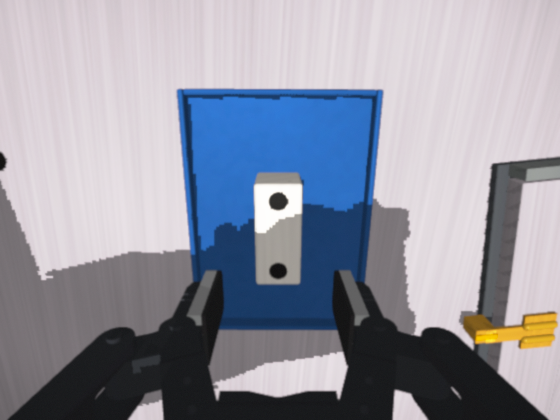

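View pics/t4.png

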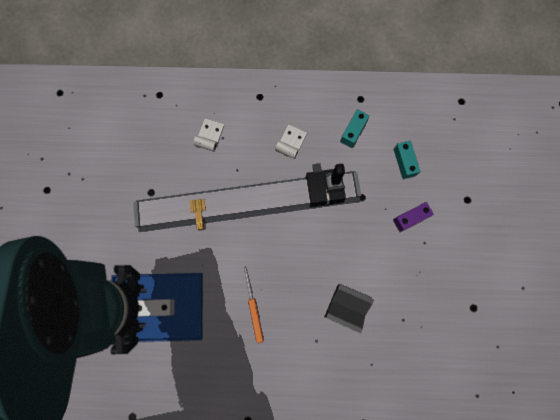

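The spacer stands in the tray at wrist px (278,230) and nothing else has moved. I'll rise and go above the handle.

```bash

python3 -m crank '[{"x":-5.3,"y":0,"z":0,"turn":0},{"x":-5.3,"y":0,"z":0,"turn":0},{"x":-5.3,"y":-5.1,"z":3.2,"turn":0},{"x":0,"y":-5.1,"z":3.2,"turn":0},{"x":0,"y":-5.1,"z":3.2,"turn":0},{"x":0,"y":-5.1,"z":3.2,"turn":0},{"x":0,"y":-5.1,"z":3.2,"turn":0},{"x":0,"y":-5.1,"z":3.2,"turn":0},{"x":0,"y":-5.1,"z":3.2,"turn":0},{"x":0,"y":0,"z":0,"turn":-5.8}]' -1
python3 - <<'E'
from h import *
st([.673,-.156,.26],9.1)
E
```

```text
t: 15.0
tcp_pos: [0.6631, -0.148, 0.2421]
tcp_rot: [[-0.002, -0.156, 0.988], [0.0, 0.988, 0.156], [-1.0, 0.001, -0.002]]
ft_force: [-0.2, 0.6, -0.4]
grip_width: 0.086
t 15.0 p [ 663.1 -148.   242.1] yaw 8.96 F [-0.2  0.6 -0.4] w 86.0 q [-0.34  0.55  0.44  1.46 -0.    1.08] downtilt [-0.002  0.    -1.   ]
 d tool cm [-1.8  -0.94  0.85]
 turn -0.14
```

```bash
python3 - <<'E'
from h import *
c=read_camera("wrist"); cv2.imwrite("pics/w5.png",c["pixels"]); P=cloud(c); z=P[...,2]
t=np.radians(9.1); ex=np.array([np.cos(t),np.sin(t)]);ey=np.array([-np.sin(t),np.cos(t)])
m=(abs(P[...,0]-.673)<.03)&(abs(P[...,1]+.156)<.03)
for a,b in ((.154,.165),(.1,.154)):
    H=P[m&(z>a)&(z<b)]; print(len(H))
    if len(H)>5: print(np.percentile(H[:,:2]@ex,[2,98]),np.percentile(H[:,:2]@ey,[2,98]),np.median(H[:,2]))
C=P[(abs(P[...,0]-.673)<.05)&(abs(P[...,1]+.14)<.05)&(z>.045)&(z<.056)][:,:2]; print("body",np.percentile(C@ex,[1,50,99]),np.percentile(C@ey,[1,99]))
Q=P[(z>.019)&(z<.028)&(P[...,1]>-.1)&(P[...,1]<.25)&(P[...,0]<.74)&(P[...,0]>.56)][:,:2]
hsv=cv2.cvtColor(c["pixels"],cv2.COLOR_BGR2HSV)
best=None
for th in np.arange(6,13,.1):
    tt=np.radians(th); a=Q@[np.cos(tt),np.sin(tt)]; lo,hi=np.percentile(a,[5,95])
    if best is None or hi-lo<best[0]: best=(hi-lo,th,(hi+lo)/2)
print("rail",best)
st()
E
```

```text
529
[0.63094178 0.64965635] [-0.26749529 -0.25326704] 0.1578489793501042
519
[0.63092587 0.64956252] [-0.25596693 -0.25275535] 0.1311994328564451
body [0.60900606 0.64279918 0.68484361] [-0.27859697 -0.21118594]
rail (np.float64(0.04481081392840158), np.float64(11.299999999999981), np.float64(0.6341638484215399))
t 15.05 p [ 662.4 -146.4  242.7] yaw 9.38 F [-0.6  0.2  1.2] w 85.4 q [-0.34  0.54  0.44  1.46 -0.    1.07] downtilt [-0.002  0.001 -1.   ]
```

View pics/w5.png

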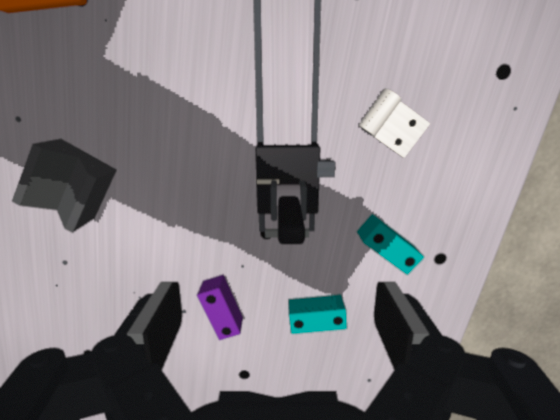

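The handle is at wrist px (290,220), world (673.4,-155.8) mm, top at 158 mm as expected. I'll align and descend around it.

```bash
python3 - <<'E'
from h import *
st([.6734,-.1558,.114],9.1)
E
python3 -m crank '[{"x":0,"y":-1.1,"z":0.9,"turn":0},{"x":0,"y":0,"z":0,"turn":0},{"x":0,"y":0,"z":0,"turn":0},{"x":2,"y":0,"z":0,"turn":0},{"x":2,"y":0,"z":0,"turn":0},{"x":0,"y":0,"z":0,"turn":0},{"x":0,"y":0,"z":0,"turn":0},{"x":0,"y":0,"z":0,"turn":0},{"x":0,"y":0,"z":0,"turn":0},{"x":0,"y":0,"z":0,"turn":0}]' -1
python3 - <<'E'
from h import *
st([.6734,-.1558,.114],9.1)
E
```

```text
t 15.05 p [ 662.4 -146.4  242.7] yaw 9.38 F [-0.6  0.2  1.2] w 85.4 q [-0.34  0.54  0.44  1.46 -0.    1.07] downtilt [-0.002  0.001 -1.   ]
 d tool cm [12.87 -1.12  0.96]
 turn 0.28
t: 16.3
tcp_pos: [0.6725, -0.154, 0.2046]
tcp_rot: [[0.0, -0.157, 0.988], [-0.0, 0.988, 0.157], [-1.0, -0.0, 0.0]]
ft_force: [-1.0, -0.1, 0.3]
grip_width: 0.0855
t 16.3 p [ 672.5 -154.   204.6] yaw 9.04 F [-1.  -0.1  0.3] w 85.5 q [-0.34  0.57  0.38  1.38 -0.    1.07] downtilt [ 0. -0. -1.]
 d tool cm [ 9.06 -0.19  0.06]
 turn -0.06
```

```bash

python3 -m crank '[{"x":0,"y":-0.2,"z":0.05,"turn":0},{"x":2,"y":0,"z":0,"turn":0},{"x":3,"y":0,"z":0,"turn":0},{"x":2.5,"y":0,"z":0,"turn":0},{"x":1,"y":0,"z":0,"turn":0},{"x":0.5,"y":0,"z":0,"turn":0},{"x":0,"y":0,"z":0,"turn":0},{"x":0,"y":0,"z":0,"turn":0},{"x":0,"y":0,"z":0,"turn":0},{"x":0,"y":0,"z":0,"turn":0}]' -1
python3 - <<'E'
from h import *
st([.6734,-.1558,.114],9.1)
c=read_camera("wrist"); cv2.imwrite("pics/w6.png",c["pixels"])
E
```

```text
t: 17.55
tcp_pos: [0.6734, -0.1559, 0.1147]
tcp_rot: [[0.0, -0.157, 0.988], [-0.0, 0.988, 0.157], [-1.0, -0.0, 0.0]]
ft_force: [-0.3, -1.2, 1.0]
grip_width: 0.0855
t 17.55 p [ 673.4 -155.9  114.7] yaw 9.04 F [-0.3 -1.2  1. ] w 85.5 q [-0.35  0.6   0.19  1.16 -0.    1.07] downtilt [ 0. -0. -1.]
 d tool cm [0.07 0.01 0.  ]
 turn -0.06
```

View pics/w6.png

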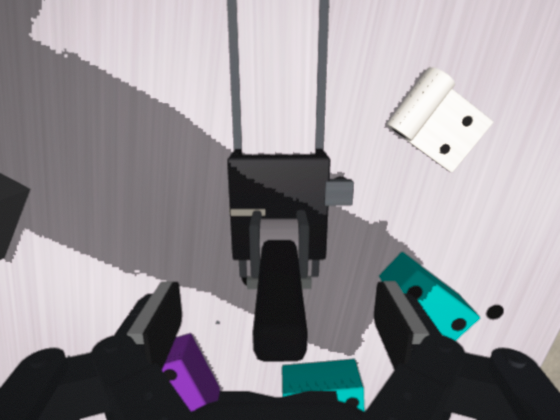

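The handle (280,320) is centred between the fingers and the white line is at (248,212). I'll close.

```bash

python3 -m crank '[{"x":0,"y":0,"z":0,"turn":0},{"x":0,"y":0,"z":0,"turn":0},{"x":0,"y":0,"z":0,"turn":0},{"x":0,"y":0,"z":0,"turn":0},{"x":0,"y":0,"z":0,"turn":0},{"x":0,"y":0,"z":0,"turn":0},{"x":0,"y":0,"z":0,"turn":0},{"x":0,"y":0,"z":0,"turn":0},{"x":0,"y":0,"z":0,"turn":0},{"x":0,"y":0,"z":0,"turn":0}]' 1 70
python3 - <<'E'
from h import *
st([.6734,-.1558,.114],9.1)
E
```

```text
t: 18.85
tcp_pos: [0.6741, -0.1559, 0.1147]
tcp_rot: [[0.002, -0.158, 0.988], [-0.0, 0.988, 0.158], [-1.0, -0.0, 0.002]]
ft_force: [5.5, 0.7, -0.4]
grip_width: 0.0192
t 18.85 p [ 674.1 -155.9  114.7] yaw 9.07 F [ 5.5  0.7 -0.4] w 19.2 q [-0.35  0.6   0.19  1.16  0.    1.07] downtilt [ 0.002 -0.    -1.   ]
 d tool cm [ 0.07  0.02 -0.07]
 turn -0.03
```

```bash

python3 -m crank '[{"x":0,"y":0.5,"z":0,"turn":0},{"x":0,"y":1,"z":0,"turn":0},{"x":0,"y":1.5,"z":0,"turn":0},{"x":0,"y":1.5,"z":0,"turn":0},{"x":0,"y":1.5,"z":0,"turn":0},{"x":0,"y":1,"z":0,"turn":0},{"x":0,"y":1,"z":0,"turn":0},{"x":0,"y":0,"z":0,"turn":0},{"x":0,"y":0,"z":0,"turn":0},{"x":0,"y":0,"z":0,"turn":0}]' 1 70
python3 - <<'E'
from h import *
st()
E
```

```text
t: 20.1
tcp_pos: [0.661, -0.0762, 0.1146]
tcp_rot: [[0.001, -0.158, 0.987], [0.001, 0.987, 0.158], [-1.0, 0.0, 0.001]]
ft_force: [5.6, 2.9, 2.7]
grip_width: 0.0194
t 20.1 p [661.  -76.2 114.6] yaw 9.07 F [5.6 2.9 2.7] w 19.4 q [-0.24  0.55  0.1   1.12  0.    1.17] downtilt [ 0.001  0.001 -1.   ]
```

```bash

python3 -m crank '[{"x":0,"y":1,"z":0,"turn":0},{"x":0,"y":1.5,"z":0,"turn":0},{"x":0,"y":1.5,"z":0,"turn":0},{"x":0,"y":1.5,"z":0,"turn":0},{"x":0,"y":1.5,"z":0,"turn":0},{"x":0,"y":1,"z":0,"turn":0},{"x":0,"y":1,"z":0,"turn":0},{"x":0,"y":1,"z":0,"turn":0},{"x":0,"y":0,"z":0,"turn":0},{"x":0,"y":0,"z":0,"turn":0}]' 1 70
cat > m.py <<'E'
from h import *
import sys
tag=sys.argv[1]
st(); o=r.get_obs(); p=np.array(o["tcp_pos"])
t=np.radians(9.2); ex=np.array([np.cos(t),np.sin(t)]);ey=np.array([-np.sin(t),np.cos(t)])
print("tcp along",p[:2]@ey,"clamp origin from tcp",p[:2]@ey+.015)
for n in ("wrist","top","scene"):
    c=read_camera(n); cv2.imwrite(f"pics/{n}{tag}.png",c["pixels"]); P=cloud(c);z=P[...,2]
    hsv=cv2.cvtColor(c["pixels"],cv2.COLOR_BGR2HSV)
    br=(hsv[...,0]>12)&(hsv[...,0]<35)&(hsv[...,1]>120)&(hsv[...,2]>50)&(abs(P[...,0]-.62)<.06)&(abs(P[...,1]-.11)<.05)
    b=P[br][:,:2]; A=b@ex;L=b@ey
    if len(b): 
        tab=L[A<.608]; st_=L[A>.618]
        print(n,"brass across",np.percentile(A,[1,99]).round(4),"tab",np.percentile(tab,[2,50,98]).round(4) if len(tab) else 0,"strip",np.percentile(st_,[2,98]).round(4) if len(st_) else 0)
    C=P[(abs(P[...,:2]@ex-.64)<.03)&(abs(P[...,:2]@ey-(p[:2]@ey+.015))<.06)&(z>.046)&(z<.055)][:,:2]@ey
    if len(C): print(" body along",np.percentile(C,[1,99]).round(4),"origin est from front",(np.percentile(C,99)-.035).round(4))
E
python3 m.py 7
```

```text
t: 21.35
tcp_pos: [0.6447, 0.023, 0.1146]
tcp_rot: [[0.0, -0.158, 0.987], [0.001, 0.987, 0.158], [-1.0, 0.001, 0.0]]
ft_force: [1.6, 1.1, 6.5]
grip_width: 0.0195
t 21.35 p [644.7  23.  114.6] yaw 9.09 F [1.6 1.1 6.5] w 19.5 q [-0.09  0.52  0.04  1.09  0.    1.32] downtilt [ 0.     0.001 -1.   ]
tcp along -0.08041278822957276 clamp origin from tcp -0.06541278822957276
wrist brass across [0.5926 0.6508] tab [0.0074 0.0132 0.0191] strip [-0.0008  0.0276]
 body along [-0.0988 -0.0312] origin est from front -0.0662
 body along [-0.1014 -0.0872] origin est from front -0.1222
scene brass across [0.5958 0.6528] tab [0.0101 0.0141 0.0183] strip [0.0012 0.027 ]
 body along [-0.0986 -0.0297] origin est from front -0.0647
```

View pics/wrist7.png

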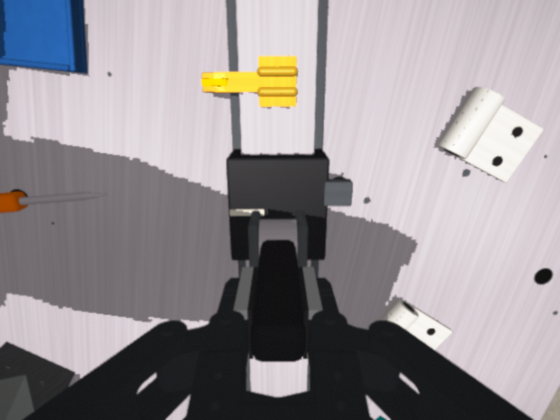

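The wrist view shows the brass notch at (277,82) and the white line at (248,212). The remaining travel is about 79 mm, with the wrist and scene cameras agreeing. I'll go 55 mm, then slow down.

```bash

python3 -m crank '[{"x":0,"y":0.8,"z":0,"turn":0},{"x":0,"y":1,"z":0,"turn":0},{"x":0,"y":1,"z":0,"turn":0},{"x":0,"y":1,"z":0,"turn":0},{"x":0,"y":0.7,"z":0,"turn":0},{"x":0,"y":0.5,"z":0,"turn":0},{"x":0,"y":0.5,"z":0,"turn":0},{"x":0,"y":0,"z":0,"turn":0},{"x":0,"y":0,"z":0,"turn":0},{"x":0,"y":0,"z":0,"turn":0}]' 1 70
python3 m.py 8
```

```text
t: 22.75
tcp_pos: [0.6358, 0.0771, 0.1146]
tcp_rot: [[-0.0, -0.158, 0.987], [0.001, 0.987, 0.158], [-1.0, 0.001, -0.0]]
ft_force: [0.1, 2.0, 8.2]
grip_width: 0.019
t 22.75 p [635.8  77.1 114.6] yaw 9.07 F [0.1 2.  8.2] w 19.0 q [-0.01  0.51  0.03  1.09  0.    1.41] downtilt [-0.     0.001 -1.   ]
tcp along -0.025577199592716884 clamp origin from tcp -0.010577199592716885
wrist brass across [0.592  0.6505] tab [0.0081 0.015  0.0194] strip [0.0224 0.0282]
 body along [-0.0439  0.0236] origin est from front -0.0114
top brass across [0.5911 0.6075] tab [0.0067 0.0113 0.0178] strip 0
 body along [-0.0464  0.0235] origin est from front -0.0115
scene brass across [0.6293 0.6524] tab 0 strip [0.0244 0.0278]
 body along [-0.0439  0.0237] origin est from front -0.0113
```

View pics/wrist8.png

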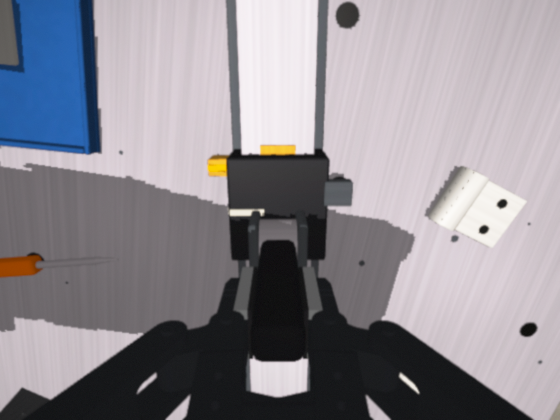

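```bash

python3 -m crank '[{"x":0,"y":0.3,"z":0,"turn":0},{"x":0,"y":0.3,"z":0,"turn":0},{"x":0,"y":0.2,"z":0,"turn":0},{"x":0,"y":0.1,"z":0,"turn":0},{"x":0,"y":0.1,"z":0,"turn":0},{"x":0,"y":0,"z":0,"turn":0},{"x":0,"y":0,"z":0,"turn":0},{"x":0,"y":0,"z":0,"turn":0},{"x":0,"y":0,"z":0,"turn":0},{"x":0,"y":0,"z":0,"turn":0}]' 1 70
python3 -m crank '[{"x":0,"y":0.05,"z":0,"turn":0},{"x":0,"y":0.05,"z":0,"turn":0},{"x":0,"y":0.05,"z":0,"turn":0},{"x":0,"y":0.05,"z":0,"turn":0},{"x":0,"y":0.05,"z":0,"turn":0},{"x":0,"y":0.05,"z":0,"turn":0},{"x":0,"y":0,"z":0,"turn":0},{"x":0,"y":0,"z":0,"turn":0},{"x":0,"y":0,"z":0,"turn":0},{"x":0,"y":0,"z":0,"turn":0}]' 1 70
```

```text
t: 24.15
tcp_pos: [0.6342, 0.0867, 0.1146]
tcp_rot: [[-0.0, -0.157, 0.988], [0.0, 0.988, 0.157], [-1.0, 0.0, -0.0]]
ft_force: [1.7, -0.1, 8.2]
grip_width: 0.0192
t: 25.4
tcp_pos: [0.6338, 0.0895, 0.1146]
tcp_rot: [[-0.0, -0.157, 0.988], [-0.0, 0.988, 0.157], [-1.0, -0.0, -0.0]]
ft_force: [0.4, -0.6, 7.8]
grip_width: 0.0192
```

```bash

python3 -m crank '[{"x":0,"y":0.05,"z":0,"turn":0},{"x":0,"y":0.05,"z":0,"turn":0},{"x":0,"y":0.05,"z":0,"turn":0},{"x":0,"y":0.05,"z":0,"turn":0},{"x":0,"y":0,"z":0,"turn":0},{"x":0,"y":0,"z":0,"turn":0},{"x":0,"y":0,"z":0,"turn":0},{"x":0,"y":0,"z":0,"turn":0},{"x":0,"y":0,"z":0,"turn":0},{"x":0,"y":0,"z":0,"turn":0}]' 1 70 | grep -E "pos|force"
python3 -m crank '[{"x":0,"y":0.05,"z":0,"turn":0},{"x":0,"y":0.05,"z":0,"turn":0},{"x":0,"y":0.05,"z":0,"turn":0},{"x":0,"y":0.05,"z":0,"turn":0},{"x":0,"y":0,"z":0,"turn":0},{"x":0,"y":0,"z":0,"turn":0},{"x":0,"y":0,"z":0,"turn":0},{"x":0,"y":0,"z":0,"turn":0},{"x":0,"y":0,"z":0,"turn":0},{"x":0,"y":0,"z":0,"turn":0}]' 1 70| grep -E "pos|force"
```

```text
tcp_pos: [0.6336, 0.0903, 0.1146]
ft_force: [1.5, -8.9, 7.5]
tcp_pos: [0.6335, 0.0911, 0.1146]
ft_force: [2.1, -19.1, 7.2]
```

```bash
python3 m.py 9
```

```text
t 27.9 p [633.5  91.1 114.6] yaw 8.96 F [  2.1 -19.1   7.2] w 19.1 q [ 0.02  0.51  0.03  1.09 -0.    1.43] downtilt [ 0.    -0.005 -1.   ]
tcp along -0.011357835341535921 clamp origin from tcp 0.0036421646584640782
wrist brass across [0.5917 0.6083] tab [0.0084 0.0155 0.0194] strip 0
 body along [-0.0295  0.0377] origin est from front 0.0027
top brass across [0.5911 0.6074] tab [0.0067 0.0115 0.0183] strip 0
 body along [-0.0324  0.0371] origin est from front 0.0021
 body along [-0.0298  0.0379] origin est from front 0.0029
```

```bash
python3 -c "
import cv2
a=cv2.imread('pics/wrist9.png');b=cv2.imread('pics/scene9.png')[170:310,200:420]
cv2.imwrite('pics/s9z.png',cv2.resize(b,None,fx=3.5,fy=3.5,interpolation=cv2.INTER_CUBIC))"
```

```text
(no output)
```

View pics/wrist9.png

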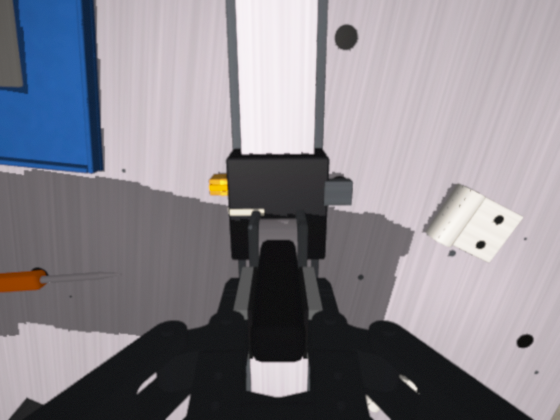

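View pics/s9z.png

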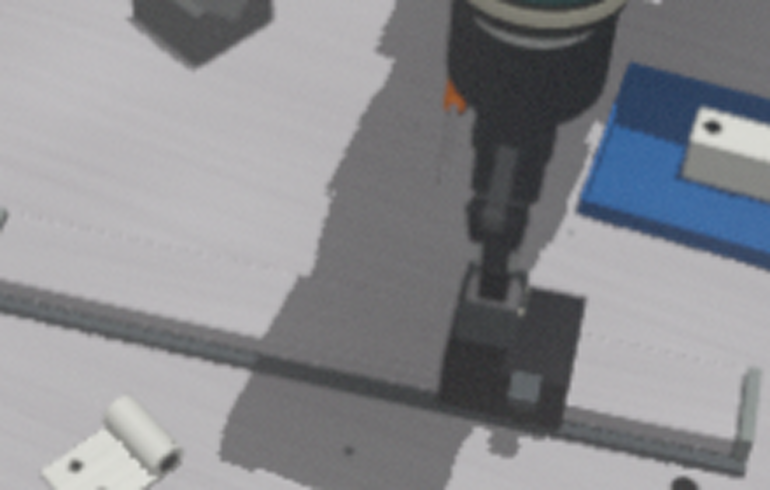

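The clamp is at about -10.4 mm and the ball is meeting the ridge. Nothing else is in the way: the tab is at (218,186) and the white line at (245,212). I'll continue in small steps.

```bash

python3 -m crank '[{"x":0,"y":0.05,"z":0,"turn":0},{"x":0,"y":0.05,"z":0,"turn":0},{"x":0,"y":0,"z":0,"turn":0},{"x":0,"y":0,"z":0,"turn":0},{"x":0,"y":0,"z":0,"turn":0},{"x":0,"y":0,"z":0,"turn":0},{"x":0,"y":0,"z":0,"turn":0},{"x":0,"y":0,"z":0,"turn":0},{"x":0,"y":0,"z":0,"turn":0},{"x":0,"y":0,"z":0,"turn":0}]' 1 70 | grep -E "t:|pos|force"
python3 -c "
from h import *
o=r.get_obs();print(np.round(np.array(o['tcp_pos'])*1000,1),o['ft_force'],o['ft_torque'])"
```

```text
t: 29.3
tcp_pos: [0.6333, 0.0926, 0.1146]
tcp_rot: [[-0.0, -0.156, 0.988], [-0.004, 0.988, 0.156], [-1.0, -0.004, -0.001]]
ft_force: [2.9, -15.2, 7.3]
[633.3  92.6 114.6] [  2.90277894 -15.16232289   7.28592671] [-2.51062286 -0.21072448  0.27117589]
```

```bash

python3 -m crank '[{"x":0,"y":0.05,"z":0,"turn":0},{"x":0,"y":0.05,"z":0,"turn":0},{"x":0,"y":0,"z":0,"turn":0},{"x":0,"y":0,"z":0,"turn":0},{"x":0,"y":0,"z":0,"turn":0},{"x":0,"y":0,"z":0,"turn":0},{"x":0,"y":0,"z":0,"turn":0},{"x":0,"y":0,"z":0,"turn":0},{"x":0,"y":0,"z":0,"turn":0},{"x":0,"y":0,"z":0,"turn":0}]' 1 70 | grep -E "t:|pos|force"
python3 -m crank '[{"x":0,"y":0.05,"z":0,"turn":0},{"x":0,"y":0.05,"z":0,"turn":0},{"x":0,"y":0.05,"z":0,"turn":0},{"x":0,"y":0,"z":0,"turn":0},{"x":0,"y":0,"z":0,"turn":0},{"x":0,"y":0,"z":0,"turn":0},{"x":0,"y":0,"z":0,"turn":0},{"x":0,"y":0,"z":0,"turn":0},{"x":0,"y":0,"z":0,"turn":0},{"x":0,"y":0,"z":0,"turn":0}]' 1 70 | grep -E "t:|pos|force"
```

```text
t: 30.55
tcp_pos: [0.633, 0.0943, 0.1146]
tcp_rot: [[-0.0, -0.157, 0.988], [-0.002, 0.988, 0.157], [-1.0, -0.002, -0.001]]
ft_force: [1.5, -9.4, 7.5]
t: 31.8
tcp_pos: [0.6327, 0.0963, 0.1146]
tcp_rot: [[-0.0, -0.157, 0.988], [-0.001, 0.988, 0.157], [-1.0, -0.001, -0.001]]
ft_force: [1.4, -6.5, 7.6]
```

```bash

python3 -m crank '[{"x":0,"y":0.05,"z":0,"turn":0},{"x":0,"y":0.05,"z":0,"turn":0},{"x":0,"y":0.05,"z":0,"turn":0},{"x":0,"y":0,"z":0,"turn":0},{"x":0,"y":0,"z":0,"turn":0},{"x":0,"y":0,"z":0,"turn":0},{"x":0,"y":0,"z":0,"turn":0},{"x":0,"y":0,"z":0,"turn":0},{"x":0,"y":0,"z":0,"turn":0},{"x":0,"y":0,"z":0,"turn":0}]' 1 70 | grep -E "t:|pos|force"
python3 -m crank '[{"x":0,"y":0.05,"z":0,"turn":0},{"x":0,"y":0.05,"z":0,"turn":0},{"x":0,"y":0,"z":0,"turn":0},{"x":0,"y":0,"z":0,"turn":0},{"x":0,"y":0,"z":0,"turn":0},{"x":0,"y":0,"z":0,"turn":0},{"x":0,"y":0,"z":0,"turn":0},{"x":0,"y":0,"z":0,"turn":0},{"x":0,"y":0,"z":0,"turn":0},{"x":0,"y":0,"z":0,"turn":0}]' 1 70 | grep -E "t:|pos|force"
```

```text
t: 33.05
tcp_pos: [0.6324, 0.0982, 0.1146]
tcp_rot: [[-0.0, -0.157, 0.988], [-0.001, 0.988, 0.157], [-1.0, -0.0, -0.0]]
ft_force: [1.5, -2.9, 7.5]
t: 34.3
tcp_pos: [0.6322, 0.0994, 0.1146]
tcp_rot: [[-0.0, -0.157, 0.988], [-0.0, 0.988, 0.157], [-1.0, -0.0, -0.0]]
ft_force: [0.5, -1.1, 7.5]
```

```bash
python3 m.py 10; python3 -c "
import cv2
a=cv2.imread('pics/wrist10.png')[130:270,170:370]
cv2.imwrite('pics/w10z.png',cv2.resize(a,None,fx=4,fy=4,interpolation=cv2.INTER_CUBIC))"
```

```text
t 34.3 p [632.2  99.4 114.6] yaw 9.05 F [ 0.5 -1.1  7.5] w 19.5 q [ 0.03  0.51  0.03  1.09 -0.    1.44] downtilt [-0. -0. -1.]
tcp along -0.0029856770041126884 clamp origin from tcp 0.012014322995887311
wrist brass across [0.5919 0.6082] tab [0.008  0.0155 0.0209] strip 0
 body along [-0.0213  0.0462] origin est from front 0.0112
top brass across [0.5911 0.6074] tab [0.0065 0.0112 0.0183] strip 0
 body along [-0.0241  0.0457] origin est from front 0.0107
 body along [-0.0233  0.0468] origin est from front 0.0118
```

View pics/w10z.png

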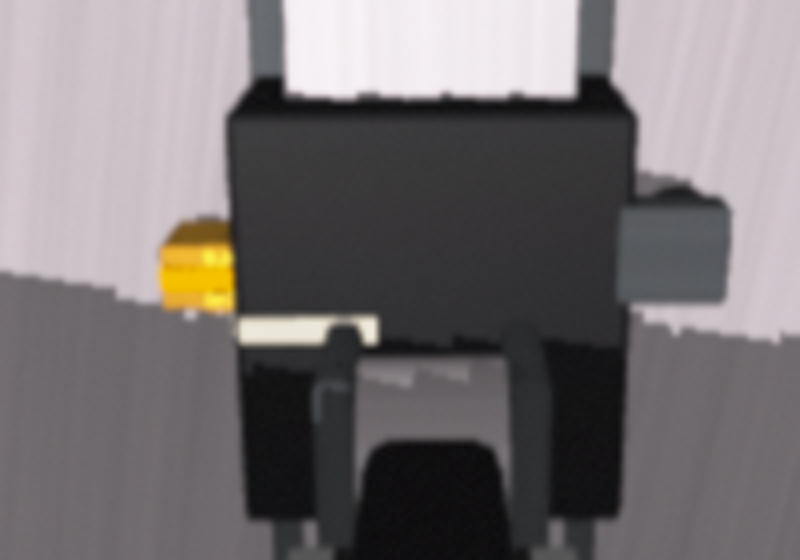

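```bash
python3 - <<'E'
from h import *
c=read_camera("wrist")
t=np.radians(9.2); ey=np.array([-np.sin(t),np.cos(t)])
for nm,u,v in (("yellow",215,197.5),("yellow",218,197),("white",235,212.5),("white",250,212.3)):
    p=unproj(c,u,v); print(nm,np.round(p,4),"along",round(p[:2]@ey,4))
P=cloud(c)
print(np.round(P[184:212:2,215,2],4), [tuple(x) for x in c["pixels"][184:212:2,215]])
cc=read_camera("scene"); a=cc["pixels"]
cv2.imwrite("pics/s10z.png",cv2.resize(a[190:310,290:430],None,fx=5,fy=5,interpolation=cv2.INTER_CUBIC))
E
```

```text
yellow [0.5854 0.1097 0.0267] along 0.0147
yellow [0.5873 0.1102 0.0259] along 0.0149
white [0.6025 0.1093 0.0509] along 0.0116
white [0.6119 0.1107 0.0502] along 0.0115
[ 0.0005  0.0102  0.0168  0.0227  0.0262  0.0248  0.0259  0.0271  0.0269
  0.0273  0.0266  0.0264 -0.0003 -0.0014] [(np.uint8(176), np.uint8(177), np.uint8(189)), (np.uint8(74), np.uint8(105), np.uint8(132)), (np.uint8(28), np.uint8(86), np.uint8(118)), (np.uint8(28), np.uint8(96), np.uint8(134)), (np.uint8(44), np.uint8(170), np.uint8(230)), (np.uint8(48), np.uint8(184), np.uint8(241)), (np.uint8(22), np.uint8(173), np.uint8(232)), (np.uint8(0), np.uint8(188), np.uint8(242)), (np.uint8(0), np.uint8(193), np.uint8(245)), (np.uint8(0), np.uint8(185), np.uint8(240)), (np.uint8(46), np.uint8(174), np.uint8(233)), (np.uint8(65), np.uint8(152), np.uint8(205)), (np.uint8(122), np.uint8(124), np.uint8(135)), (np.uint8(110), np.uint8(107), np.uint8(112))]
```

View pics/s10z.png

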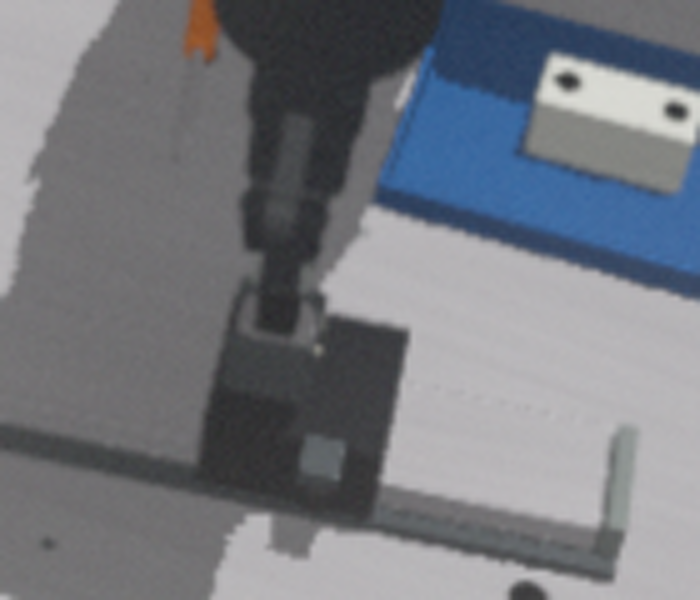

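```bash

python3 -m crank '[{"x":0,"y":0.05,"z":0,"turn":0},{"x":0,"y":0.05,"z":0,"turn":0},{"x":0,"y":0,"z":0,"turn":0},{"x":0,"y":0,"z":0,"turn":0},{"x":0,"y":0,"z":0,"turn":0},{"x":0,"y":0,"z":0,"turn":0},{"x":0,"y":0,"z":0,"turn":0},{"x":0,"y":0,"z":0,"turn":0},{"x":0,"y":0,"z":0,"turn":0},{"x":0,"y":0,"z":0,"turn":0}]' 1 70 | grep -E "t:|pos|force"
python3 -m crank '[{"x":0,"y":0.05,"z":0,"turn":0},{"x":0,"y":0.05,"z":0,"turn":0},{"x":0,"y":0,"z":0,"turn":0},{"x":0,"y":0,"z":0,"turn":0},{"x":0,"y":0,"z":0,"turn":0},{"x":0,"y":0,"z":0,"turn":0},{"x":0,"y":0,"z":0,"turn":0},{"x":0,"y":0,"z":0,"turn":0},{"x":0,"y":0,"z":0,"turn":0},{"x":0,"y":0,"z":0,"turn":0}]' 1 70 | grep -E "t:|pos|force"
python3 - <<'E'
from h import *
c=read_camera("wrist"); P=cloud(c); cv2.imwrite("pics/w11.png",c["pixels"])
cv2.imwrite("pics/w11z.png",cv2.resize(c["pixels"][130:270,170:370],None,fx=4,fy=4,interpolation=cv2.INTER_CUBIC))
t=np.radians(9.2); ey=np.array([-np.sin(t),np.cos(t)])
B=c["pixels"].astype(int)
w=(B.min(-1)>150)&(abs(P[...,2]-.05)<.006); w[:,:225]=0;w[:,270:]=0; w[:195]=0; w[230:]=0
y=(B[...,0]<20)&(B[...,2]>225); y[:,240:]=0; y[:150]=0;y[230:]=0
for nm,m in (("w",w),("y",y)):
    v,u=np.nonzero(m); L=P[m][:,:2]@ey; print(nm,len(u),u.mean(),v.mean(),"along",np.round(np.percentile(L,[5,50,95]),4))
E
```

```text
t: 35.8
tcp_pos: [0.6319, 0.1006, 0.1146]
tcp_rot: [[-0.001, -0.158, 0.988], [0.0, 0.988, 0.158], [-1.0, 0.0, -0.0]]
ft_force: [0.7, 0.7, 8.2]
t: 37.05
tcp_pos: [0.6318, 0.1014, 0.1146]
tcp_rot: [[-0.0, -0.157, 0.988], [-0.0, 0.988, 0.157], [-1.0, -0.0, -0.0]]
ft_force: [0.7, -0.9, 7.3]
w 160 243.75 212.1 along [0.0115 0.0135 0.0155]
y 105 218.74285714285713 202.17142857142858 along [nan nan nan]
```

View pics/w11z.png

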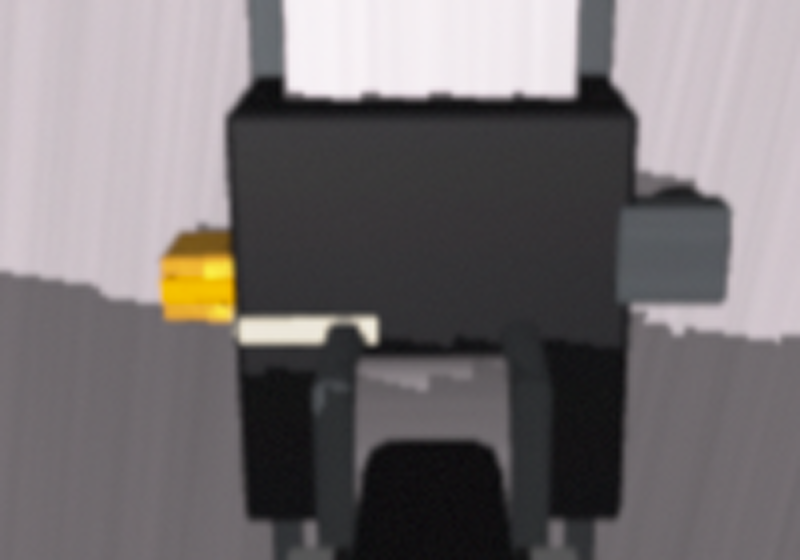

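By vision the clamp is within about 0.5 mm of the notch (wrist -0.2, scene -0.3, top +0.4). The force did not show a clear forward pull, though, so I'll probe 1 mm further. That's safe, since forcing it out of the notch takes about 10 N.

```bash

python3 -m crank '[{"x":0,"y":0.05,"z":0,"turn":0},{"x":0,"y":0.05,"z":0,"turn":0},{"x":0,"y":0,"z":0,"turn":0},{"x":0,"y":0,"z":0,"turn":0},{"x":0,"y":0,"z":0,"turn":0},{"x":0,"y":0,"z":0,"turn":0},{"x":0,"y":0,"z":0,"turn":0},{"x":0,"y":0,"z":0,"turn":0},{"x":0,"y":0,"z":0,"turn":0},{"x":0,"y":0,"z":0,"turn":0}]' 1 70 | grep -E "t:|pos|force"
python3 -c "
from h import *
F=[]
for i in range(6):
    read_camera('wrist'); F.append(r.get_obs()['ft_force'])
print(np.round(F,1).tolist(), r.get_obs()['tcp_pos'])"
```

```text
t: 38.35
tcp_pos: [0.6317, 0.1018, 0.1146]
tcp_rot: [[-0.0, -0.157, 0.988], [-0.001, 0.988, 0.157], [-1.0, -0.001, -0.001]]
ft_force: [0.3, -5.0, 7.5]
[[0.8, -4.9, 7.6], [0.0, -4.9, 7.1], [-0.0, -6.3, 8.3], [1.1, -3.7, 7.8], [0.5, -5.6, 7.0], [0.7, -5.3, 7.2]] [0.63177077 0.10180768 0.11462532]
```

```bash

python3 -m crank '[{"x":0,"y":-0.05,"z":0,"turn":0},{"x":0,"y":-0.05,"z":0,"turn":0},{"x":0,"y":0,"z":0,"turn":0},{"x":0,"y":0,"z":0,"turn":0},{"x":0,"y":0,"z":0,"turn":0},{"x":0,"y":0,"z":0,"turn":0},{"x":0,"y":0,"z":0,"turn":0},{"x":0,"y":0,"z":0,"turn":0},{"x":0,"y":0,"z":0,"turn":0},{"x":0,"y":0,"z":0,"turn":0}]' 1 70 | grep -E "t:|pos|force"
python3 -m crank '[{"x":0,"y":-0.05,"z":0,"turn":0},{"x":0,"y":-0.05,"z":0,"turn":0},{"x":0,"y":0,"z":0,"turn":0},{"x":0,"y":0,"z":0,"turn":0},{"x":0,"y":0,"z":0,"turn":0},{"x":0,"y":0,"z":0,"turn":0},{"x":0,"y":0,"z":0,"turn":0},{"x":0,"y":0,"z":0,"turn":0},{"x":0,"y":0,"z":0,"turn":0},{"x":0,"y":0,"z":0,"turn":0}]' 1 70 | grep -E "t:|pos|force"
python3 -c "
from h import *
F=[]
for i in range(6):
    read_camera('wrist'); F.append(r.get_obs()['ft_force'])
print(np.round(np.mean(F,0),1).tolist(), r.get_obs()['tcp_pos'])"
```

```text
t: 39.9
tcp_pos: [0.6318, 0.1014, 0.1146]
tcp_rot: [[-0.0, -0.157, 0.988], [0.0, 0.988, 0.157], [-1.0, 0.0, -0.0]]
ft_force: [0.3, 0.4, 7.7]
t: 41.15
tcp_pos: [0.6319, 0.101, 0.1146]
tcp_rot: [[-0.001, -0.158, 0.987], [0.001, 0.987, 0.158], [-1.0, 0.001, -0.0]]
ft_force: [0.1, 3.8, 7.7]
[0.4, 3.0, 7.8] [0.63191608 0.10095471 0.11461992]
```

The force restores in both directions, -5 N when pushed ahead and +3 N when drawn back, so the ball is in the notch. I'll return 0.9 mm to the force-free point.

```bash

python3 -m crank '[{"x":0,"y":0.05,"z":0,"turn":0},{"x":0,"y":0.04,"z":0,"turn":0},{"x":0,"y":0,"z":0,"turn":0},{"x":0,"y":0,"z":0,"turn":0},{"x":0,"y":0,"z":0,"turn":0},{"x":0,"y":0,"z":0,"turn":0},{"x":0,"y":0,"z":0,"turn":0},{"x":0,"y":0,"z":0,"turn":0},{"x":0,"y":0,"z":0,"turn":0},{"x":0,"y":0,"z":0,"turn":0}]' 1 70 | grep -E "t:|pos|force"
python3 m.py 12
```

```text
t: 42.7
tcp_pos: [0.6318, 0.1013, 0.1146]
tcp_rot: [[-0.001, -0.157, 0.988], [-0.0, 0.988, 0.157], [-1.0, 0.0, -0.001]]
ft_force: [0.8, -0.7, 7.0]
t 42.7 p [631.8 101.3 114.6] yaw 9.06 F [ 0.8 -0.7  7. ] w 19.1 q [ 0.03  0.51  0.03  1.09 -0.    1.44] downtilt [-0.001 -0.    -1.   ]
tcp along -0.0010317812615965177 clamp origin from tcp 0.013968218738403482
wrist brass across [0.5917 0.6084] tab [0.008  0.0154 0.0221] strip 0
 body along [-0.0194  0.0482] origin est from front 0.0132
top brass across [0.591  0.6072] tab [0.0068 0.0112 0.0181] strip 0
 body along [-0.0222  0.0478] origin est from front 0.0128
 body along [-0.0215  0.0486] origin est from front 0.0136
```

View pics/scene12.png

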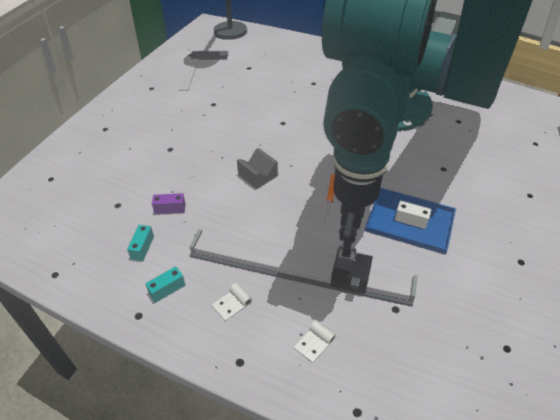

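View pics/top12.png

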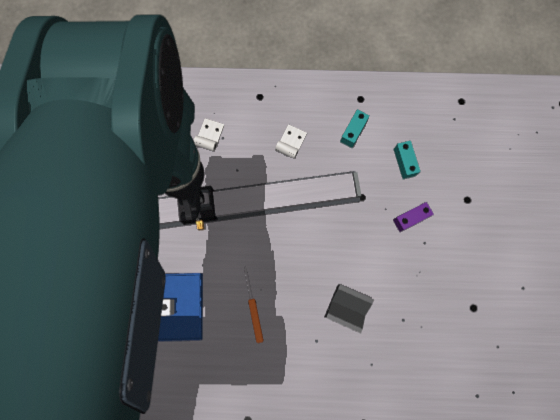

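The scene view shows the spacer in the tray at (412,214), the clamp at the detent at (352,270), and everything else where it was. I'll hand in.

```bash
python3 -c "
from h import *
print(hand_in())"
```

```text
the job is handed in; nothing more can be done
None
```

I set the spacer down in the blue tray, then slid the clamp by its handle to the brass notch and handed in still gripping it, at about 43 s of the 72 s. The hand-in gives no verdict.

- **Spacer:** it was lowered until it touched the tray floor (+6 N) and only then released. The last pictures show it in the tray and the other things where they were.
- **Clamp position:** it sits within about 0.5 mm of the notch in all three camera views. I measured the notch from the brass strip before the clamp covered it in the wrist and scene views.
- **Ball in the notch:** commanding the arm about 1 mm either side gave a restoring force both ways, about -5 N ahead and +3 N behind, and close to 0 N at the final pose.
- **What disagreed:**
    - Resistance on the first ridge reached about 19 N, where about 8 N plus friction was expected.
    - The forward pull into the notch did not show during the slow approach, only when I drew the clamp back.
    - My last yellow-line reading in the wrist view, with the line partly covered, put the notch 1–1.5 mm further on. I went by the strip measurement and the force check instead.
    - A steady 7–8 N vertical load stayed on the wrist at the final pose.

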